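Free the jammed paper punch with the release key

ROBOT

A 6-joint arm with a two-finger parallel gripper is mounted at the origin on the work surface. World frame = base frame: x ahead of the robot, y to its left, z up, the work surface at z = 0. Lengths are in mm, angles in rad, forces in N, time in s.
With the tool pointing down it reaches from about 275 to 750 mm from the base axis. Payload 10.2 kg.
Tool frame: the origin (TCP) lies at the very end of the fingers, on their centre line; the grasp point (between the pads) lies behind it (ctrl.grasp_offset is the z of the grasp point in the tool frame, in mm); z points along the fingers, y is the direction in which the jaws open and shut (so a half turn about z gives the same grasp; the last joint's range is limited). The gripper opens to 85 mm and grips with 20 to 120 N. Pads are 22 mm wide; open, the fingers measure 114 mm over their backs; the gripper's body (76 mm by 85 mm) begins 54 mm behind the grasp point. The pads swing forward as they close: fully open they stand 13 mm farther back than shut.
Start: joints at [-1.511, 0.313, 1.498, -0, 1.331, -0.223], TCP at [146.486, -504.156, 231.294] pointing down, gripper open.
Joint ranges: [-2.94, 2.94], [-0.97, 2.17], [0.19, 2.56], [-1.23, 4.37], [0.02, 3.11], [-2.88, 2.88]. Speed limits (rad/s): [2.39, 2.39, 3.01, 3.14, 3.14, 3.14].

INTERFACE

Orientations are given as a unit quaternion [w, x, y, z].
In Python, from rig import ctrl, capture, job gives the robot as it stands. The module is installed in compiled form; this text tells all that it offers.
- The arm moves only by the tool move_arm, never from a script. Its argument "series" is a list of rows, each a list of 7 numbers: the turn, a rotation vector about the tool's x, y, z in rad, then the shift along the tool's x, y, z in cm, then the opening, from 0 (shut) to 1 (fully open). A call has 1 to 5 rows; each row is the pose to reach, as a shift and turn from the pose measured when the call began, along the tool's axes at that moment; what a row does not reach only later rows make up. A row lasts 1/12 s, in which the tool goes at most 41.7 mm and 7.16 degrees, less where a joint would pass 70% of its speed; a pose out of reach is approached as far as the arm can. A call with a gripper value outside its range is refused whole. The fingers move at their own pace and stop on an object; "grip_force" is the grip in N (left out, the last holds). Time passes only in rows, so rows that repeat a pose let the fingers close. It gives the time, the measured TCP pose, the force and the opening at its end, in the units of the state.
- ctrl.sense(): the state, without advancing time (a new reading comes with each control period).
- capture(name): name is "side" or "top"; returns a dict with "frame" (400x640x3 uint8, red, green, blue), "mtx" (3x3 intrinsics, pixels), "R" (3x3) and "t" (3): a world point X has camera coordinates R X + t. Camera axes: x right, y down, z forward; pixel columns grow to the right and rows downward; lengths in mm; the calibration is good to about 2 mm. A picture is of the moment at which its call begins. There is no depth.
- job.finish_job(): hands the job in, once; it reports no verdict.
The state is a dict: "time_s": time; "joints": joint angles; "dq": joint speeds; "tau": joint torques, N m; "eef_pos": TCP position; "ee_rot": TCP orientation; "force": force on the tool from outside, world axes, zero at the start; "wrist_torque": the same for the moment, N m; "grip_width": opening from 0.0 (shut) to 1.0 (fully open).
Only numpy, scipy, OpenCV 4.12 (cv2) and the standard library are available. Lean on these libraries where they do the work, as an engineer would, in place of code of your own. Each camera call takes 0.05 s, during which the arm holds its last target.

TASK

The paper punch has jammed. Take the release key from the rubber mat, feel with its rod along the hidden steel face in the recess under the punch's front hood until it finds the release hole, and push it in until the release plunger inside is fully home; then draw the key out and lay it back on the mat. Leave the carton, the cup and the glue bottle where they stand.

Things in the scene. Friction and masses are not known exactly. Their poses are not given: they have to be found in the camera images.
- punch: Black paper punch, fixed, 340 mm wide (y), turned up to 0.25 rad. Origin: on the table surface, straight below the middle of the recess's steel back face; x points level into the machine, away from the robot, z up. Hood top and deck are 100 mm high; from x = 100 mm back a motor housing rises to 180 mm. In its front is the recess, open to the robot; see hood_edge and face_mid.
- hood_edge (a point): Middle of the hood's front edge at its underside, 45 mm in front of the back face and 87 mm above the table (punch x = -45, y = 0, z = 87 mm). Under it the recess is 150 mm wide between the cheeks (punch y -75 to 75 mm), from a sill 30 mm high up to the hood's underside at 87 mm, and runs 45 mm in to the back face.
- face_mid (a point): Middle of the recess's back face (punch x = 0, y = 0, z = 60 mm): a flat upright steel plate 12 mm thick, the die carriage. It has one upright release hole, 16 mm wide (y), 22 mm tall, straight in along punch x, its centre 60 mm above the table. The carriage stopped where it jammed: the hole's centre lies anywhere from punch y = -40 to 40 mm and must be felt for. Axes as the punch's.
- release (a joint): Travel of the release plunger in the hole, m: about 0 = jammed, 0.018 = fully home against its stop; counts as home from 0.015. Its blunt front fills the hole, 8 mm behind the back face at 0, 26 mm behind it when home. It slides in along the punch's x with about 4 N of friction and stays where it is pushed.
- key: Release key, loose, 0.18 kg: grey handle 70 mm long (x), 26 wide (y), 34 tall (z); a steel rod, 10 mm in diameter with a round nose, runs out 100 mm from the middle of its front end. Origin: handle's centre, on the rod's axis; x points to the nose, z up as it lies. It lies on its handle on the mat, origin 20 mm above the table, rod level in the air; centre of mass about 10 mm ahead of the origin.
- key_tip (a point): The round nose of the key's rod, 135 mm along x from the key's origin.
- mat: Dark rubber mat, fixed flat on the table, 260 mm (x) by 180 mm (y), 3 mm thick. Origin: centre of its underside.
- carton: Bystander: closed cardboard carton, 120 x 80 x 60 mm. Origin: centre of its underside.
- cup: Bystander: dark steel cup, 70 mm across, 90 mm tall. Origin: centre of its underside.
- glue: Bystander: glue bottle, 56 mm across, 140 mm tall. Origin: centre of its underside.
Not all that is in view belongs to the job. Of the things like the key, leave any that is yellow; of the rest the smaller one is meant.

How it is judged:
By the outcome, as a careful person would: the job done as asked, in the order asked, and still so for the second after the job is handed in, with the robot touching nothing.
It also fails if it takes over 67 s, if anything falls off the work surface, if the arm or the gripper's body presses on something with over 40 N, if the wrist force passes 120 N, or if a joint passes its speed limit or range.

## Working session

There is one attempt and no reset: what is moved stays moved. The work goes in short steps, Python scripts to look and compute and a tool call to move; the robot and the scene stay as the last step left them, time stands still between calls to the robot, and variables do not carry over. Pictures are saved under pics/ and viewed, and the job is handed in when it is done.

Besides the shell and the picture viewer there is one more tool, called after "Call:" as name([rows], argument=value, ...), one row to a line, values as JSON. move_arm: Moves the arm, as the interface text tells. Its arguments: {"type":"object","properties":{"series":{"type":"array","items":{"type":"array","items":{"type":"number"}}},"grip_force":{"type":"number"}},"required":["series"]}

```bash
mkdir -p pics; python3 - <<'E'
from rig import ctrl,capture,job
import cv2
for n in("side","top"):
    c=capture(n); cv2.imwrite(f"pics/{n}0.png",c["frame"][:,:,::-1]); print(n,c["mtx"].round(1).tolist(),c["R"].round(3).tolist(),c["t"].round(1).tolist())
print(ctrl.sense(), ctrl.grasp_offset)
E
```

```text
side [[499.0, 0.0, 320.7], [0.0, 499.0, 195.7], [0.0, 0.0, 1.0]] [[0.951, -0.31, -0.018], [-0.218, -0.628, -0.747], [0.22, 0.714, -0.665]] [-473.6, 201.9, 1528.7]
top [[435.7, 0.0, 316.8], [0.0, 435.7, 194.7], [0.0, 0.0, 1.0]] [[0.009, -1.0, 0.009], [-0.996, -0.009, -0.089], [0.089, -0.008, -0.996]] [57.7, 497.7, 1339.9]
{'time_s': 0.1, 'joints': array([-1.51140297e+00,  3.13372966e-01,  1.49837365e+00, -3.66153602e-05,
        1.33101531e+00, -2.23406741e-01]), 'dq': array([ 0.00102081,  0.00029535, -0.00237671,  0.00071392,  0.00085585,
        0.00033623]), 'tau': array([ 3.24509136e-03, -4.12894893e+01, -2.60139585e+01, -1.01889891e-04,
        3.00638567e-03,  2.21890453e-06]), 'eef_pos': array([ 146.46025061, -503.90613656,  230.79837429]), 'ee_rot': array([-5.84129887e-04,  9.90018875e-01,  1.40933618e-01,  3.01689225e-05]), 'force': array([-0.18196621, -0.67326719, -0.60911769]), 'wrist_torque': array([-0.00553573,  0.00810869,  0.01359005]), 'grip_width': 0.9999745276238398} -18.700000000000003
```

View pics/side0.png

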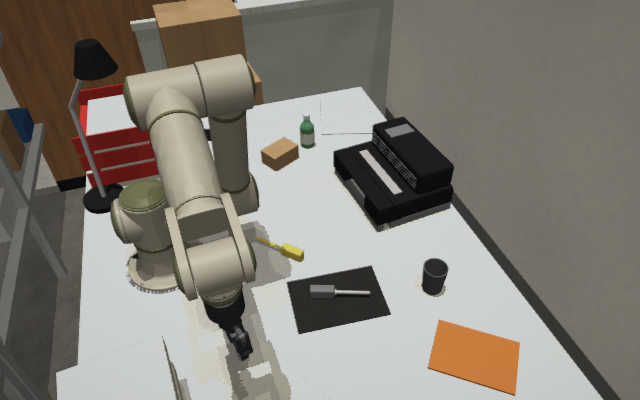

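View pics/top0.png

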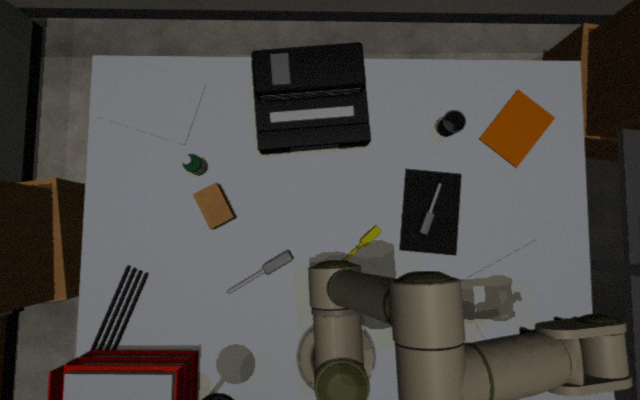

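The top view shows the small grey key on the mat, with its handle near (428,224) and its nose near (440,184). A larger grey key is at (265,270), a yellow one at (365,240), and the punch front edge runs along row ~150. Next I measure the key and punch.

```bash
cat > h.py <<'E'
from rig import ctrl,capture,job
import cv2,numpy as np
from scipy.spatial.transform import Rotation as Ro
def ray(c,uv,z):
    d=c["R"].T@np.linalg.inv(c["mtx"])@np.array([uv[0],uv[1],1.]); o=-c["R"].T@c["t"]
    return o+d*(z-o[2])/d[2]
def proj(c,X):
    p=c["mtx"]@(c["R"]@np.asarray(X,float)+c["t"]); return p[:2]/p[2]
def rot():
    q=ctrl.sense()["ee_rot"]; return Ro.from_quat([q[1],q[2],q[3],q[0]]).as_matrix()
def crop(c,name,x0,x1,y0,y1,s):
    im=cv2.resize(c["frame"][y0:y1,x0:x1,::-1],None,fx=s,fy=s,interpolation=cv2.INTER_CUBIC); cv2.imwrite("pics/"+name,im)
E
python3 - <<'E'
from h import *
c=capture("top"); crop(c,"t1.png",395,470,160,260,6); crop(c,"t2.png",240,380,35,160,5)
s=capture("side"); crop(s,"s1.png",280,400,260,335,6); crop(s,"s2.png",320,460,110,230,5)
E
```

```text
(no output)
```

View pics/t1.png

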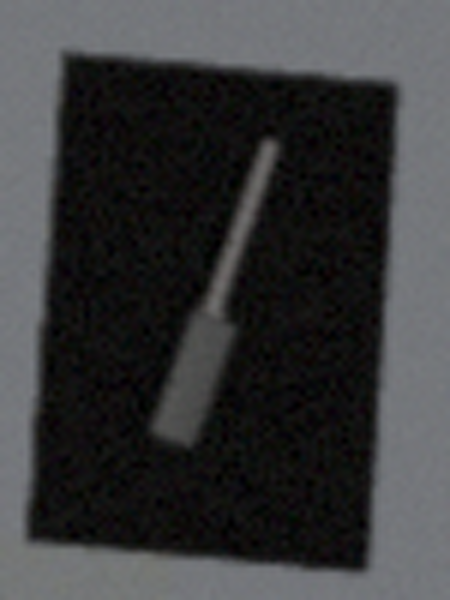

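View pics/t2.png

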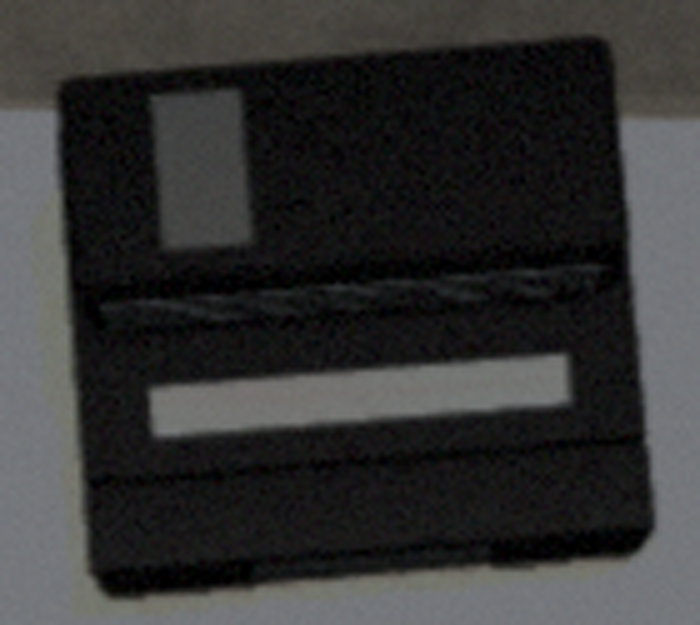

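View pics/s1.png

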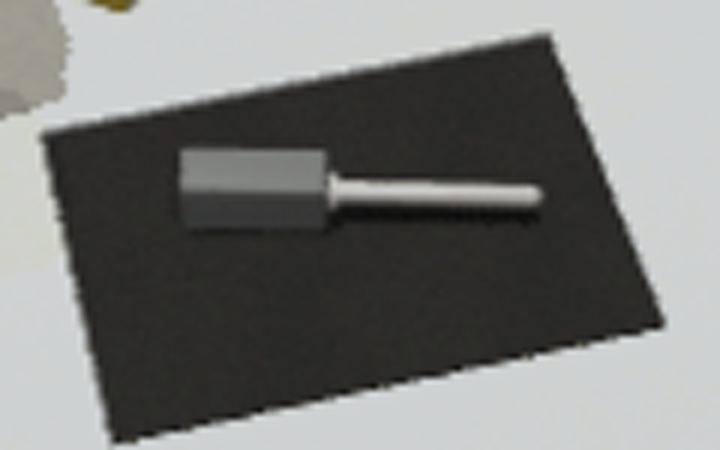

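View pics/s2.png

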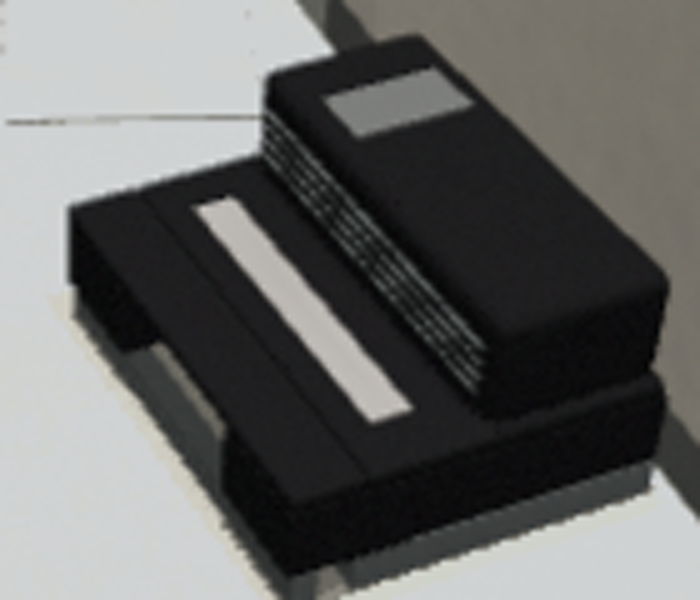

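```bash
python3 - <<'E'
from h import *
c=capture("top"); s=capture("side")
def T(p,z): return ray(c,(240+(p[0]+.5)/5-.5,35+(p[1]+.5)/5-.5),z)
def S(p,z): return ray(s,(320+(p[0]+.5)/5-.5,110+(p[1]+.5)/5-.5),z)
for n,p in dict(seamL=(88,484),seamR=(645,440),stripTL=(149,387),stripTR=(568,354),stripBL=(152,438),stripBR=(572,402),frontLtop=(100,571),frontRtop=(650,528)).items(): print(n,T(p,100).round(1))
for n,p in dict(frontL=(70,208),frontR=(297,500),seamL=(145,190),seamR=(366,478),stripTL=(231,197),stripTR=(412,409),stripBL=(193,208),stripBR=(370,424)).items(): print("side",n,S(p,100).round(1))
# key masks
f=c["frame"].astype(int); 
x0,y0,x1,y1=402,170,462,256
sub=c["frame"][175:245,408:455]; g=sub.mean(2); print(np.percentile(g,[5,50,90,99]))
m=(g>42).astype(np.uint8)
n,l,st,ce=cv2.connectedComponentsWithStats(m); i=1+st[1:,4].argmax(); print(st[i])
ys,xs=np.where(l==i); pts=np.c_[xs+408,ys+175].astype(float)
W=np.array([ray(c,p,30)for p in pts])[:,:2]
mu=W.mean(0);u=np.linalg.svd(W-mu)[2][0]; u*=np.sign(u[0]); a=(W-mu)@u; print(mu,u,np.arctan2(u[1],u[0]),a.min(),a.max())
def K(p,z): return ray(c,(395+(p[0]+.5)/6-.5,160+(p[1]+.5)/6-.5),z)
def KS(p,z): return ray(s,(280+(p[0]+.5)/6-.5,260+(p[1]+.5)/6-.5),z)
for n,p,z in [("tip",(271,138),20),("rodbase",(212,318),20),("hFL",(196,309),37),("hFR",(238,322),37),("hBL",(150,435),37),("hBR",(193,447),37),("matTL",(66,53),3),("matTR",(398,85),3),("matBL",(28,541),3),("matBR",(368,570),3)]: print(n,K(p,z).round(1))
for n,p,z in [("tip",(544,196),20),("hFLtop",(327,150),37),("hBLtop",(181,150),37),("hFRtop",(327,193),37),("hBRtop",(181,190),37),("mat",(549,34),3),("m",(664,324),3),("m",(112,440),3),("m",(43,133),3)]: print("side",n,KS(p,z).round(1))
E
```

```text
seamL [677.8 242.  100. ]
seamR [708.2 -90.5 100. ]
stripTL [737.3 206.7 100. ]
stripTR [760.3 -44.3 100. ]
stripBL [706.2 204.4 100. ]
stripBR [730.9 -46.8 100. ]
frontLtop [625.3 233.8 100. ]
frontRtop [654.7 -93.4 100. ]
side frontL [625.1 236.  100. ]
side frontR [658.3 -95.  100. ]
side seamL [682.7 238.5 100. ]
side seamR [706.6 -90.7 100. ]
side stripTL [737.4 210.3 100. ]
side stripTR [761.3 -40.6 100. ]
side stripBL [707.2 207.1 100. ]
side stripBR [729.9 -45.1 100. ]
[ 5.33333333 14.66666667 29.4        94.66666667]
[ 12   8  22  51 291]
[ 443.41420207 -289.39689204] [ 0.94570773 -0.3250183 ] -0.3310310741903706 -66.72340116028836 98.75719181767045
tip [ 539.1 -324.4   20. ]
rodbase [ 444.4 -292.    20. ]
hFL [ 448.1 -279.3   37. ]
hFR [ 441.6 -300.8   37. ]
hBL [ 383.3 -254.7   37. ]
hBR [ 377.3 -276.7   37. ]
matTL [ 585.6 -220.8    3. ]
matTR [ 570.1 -397.6    3. ]
matBL [ 327.6 -198.4    3. ]
matBR [ 314.  -376.5    3. ]
side tip [ 540. -323.   20.]
side hFLtop [ 448.2 -277.2   37. ]
side hBLtop [ 383.3 -255.1   37. ]
side hFRtop [ 440.  -300.8   37. ]
side hBRtop [ 376.4 -277.3   37. ]
side mat [ 586.1 -219.1    3. ]
side m [ 570. -396.    3.]
side m [ 313.6 -373.5    3. ]
side m [ 329.5 -197.5    3. ]
```

The two views agree to 2 mm on everything measured:

| Thing | Position (mm) | Yaw (rad) | Size check |
|---|---|---|---|
| Key | origin ≈ (412.6, -278) | ≈ -0.34 | Back to tip is 170 mm, as specified |
| Punch | face ≈ (686, 74.5) | ≈ 0.093 | – |

Next I move above the key.

```bash
cat >> h.py <<'E'
def yawR(y): 
    return np.array([[np.cos(y),np.sin(y),0],[np.sin(y),-np.cos(y),0],[0,0,-1.]])
def plan(p,yaw):
    s=ctrl.sense(); R=rot(); d=R.T@(np.asarray(p,float)-s["eef_pos"])/10
    rv=Ro.from_matrix(R.T@yawR(yaw)).as_rotvec()
    print("t",round(s["time_s"],2),"pos",s["eef_pos"].round(1),"yaw",round(float(np.arctan2(R[1,0],R[0,0])),3),"tilt",round(float(np.arccos(min(1,-R[2,2]))),4),"F",s["force"].round(1),"M",s["wrist_torque"].round(2),"w",round(s["grip_width"],3))
    print("rv",rv.round(3),"shift cm",d.round(2))
E
python3 -c "
from h import *
plan([417,-279.5,130],-.34)"
```

```text
t 0.3 pos [ 146.5 -504.1  231.1] yaw 0.283 tilt 0.0004 F [ 0.3 -0.4 -0. ] M [-0.01  0.02  0.03] w 1.001
rv [-0.     0.     0.623] shift cm [ 32.24 -14.01  10.12]
```

Call:
move_arm([
  [0,0,0.12,6.4,-2.8,1,1],
  [0,0,0.24,12.8,-5.6,2,1],
  [0,0,0.36,16,-7,4,1],
  [0,0,0.48,19.2,-8.4,6,1],
  [0,0,0.6,22.5,-9.8,7,1],
])

```text
time_s: 0.72
eef_pos: [291.0, -383.6, 181.6]
ee_rot: [-0.0, 0.989, -0.148, 0.0]
force: [-0.6, -1.5, -0.7]
grip_width: 1.005
```

```bash
python3 -c "
from h import *
plan([417,-279.5,110],-.34)"
```

```text
t 0.72 pos [ 291.  -383.6  181.6] yaw -0.297 tilt 0.0002 F [-0.6 -1.5 -0.7] M [-0.03  0.03  0.06] w 1.005
rv [-0.    -0.     0.043] shift cm [  9.   -13.65   7.16]
```

Call:
move_arm([
  [0,0,0.04,2.2,-3.2,1.2,1],
  [0,0,0.04,4.4,-6.4,2.4,1],
  [0,0,0.04,6.6,-9.6,4,1],
  [0,0,0.04,9.0,-12.8,6,1],
  [0,0,0.04,9.0,-13.65,7.2,1],
])

```text
time_s: 1.13
eef_pos: [419.9, -276.6, 108.4]
ee_rot: [-0.0, 0.986, -0.166, 0.0]
force: [0.1, -0.2, 0.4]
grip_width: 1.001
```

```bash
python3 -c "
from h import *
plan([417,-279.5,9],-.34)
c=capture('top'); crop(c,'t3.png',395,470,160,260,6)
c=capture('side'); crop(c,'s3.png',270,400,230,335,6)"
```

```text
t 1.13 pos [ 419.9 -276.6  108.4] yaw -0.334 tilt 0.0011 F [ 0.1 -0.2  0.4] M [-0.02 -0.01 -0.  ] w 1.001
rv [-0.001 -0.     0.006] shift cm [-0.18  0.38  9.94]
```

View pics/s3.png

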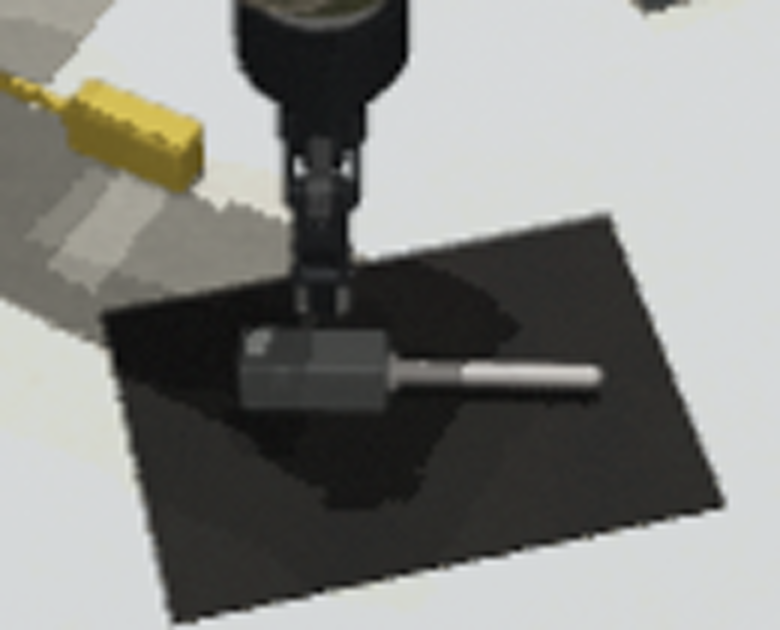

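The gripper hangs above the handle (crop ~(320,330)) and is aligned with it. I descend.

Call:
move_arm([
  [0,0,0.006,-0.2,0.38,3,1],
  [0,0,0.006,-0.2,0.38,6,1],
  [0,0,0.006,-0.2,0.38,8.5,1],
  [0,0,0.006,-0.2,0.38,9.9,1],
  [0,0,0.006,-0.2,0.38,9.9,1],
])

```text
time_s: 1.65
eef_pos: [412.2, -279.7, 6.9]
ee_rot: [-0.003, 0.985, -0.17, -0.003]
force: [0.2, -0.1, 1.1]
grip_width: 0.997
```

Call:
move_arm([
  [0,0,0,0,0,0,0.4],
  [0,0,0,0,0,0,0.25],
  [0,0,0,0,0,0,0.1],
  [0,0,0,0,0,0,0],
  [0,0,0,0,0,0,0],
], grip_force=70)

```text
time_s: 2.07
eef_pos: [412.5, -280.0, 7.7]
ee_rot: [-0.002, 0.985, -0.17, -0.003]
force: [0.1, -0.9, 14.0]
grip_width: 0.299
```

```bash
python3 -c "
from h import *
plan([417,-279.5,110],-.34)"
```

```text
t 2.07 pos [ 412.5 -280.     7.7] yaw -0.341 tilt 0.0072 F [ 0.1 -0.9 14. ] M [-0.19  0.06  0.05] w 0.299
rv [-0.004  0.006 -0.001] shift cm [  0.34  -0.23 -10.23]
```

Call:
move_arm([
  [0,0,0,0,0,-0.5,0],
  [0,0,0,0,0,-2,0],
  [0,0,0,0,0,-4,0],
  [0,0,0,0,0,-7,0],
  [0,0,0,0,0,-10,0],
])

```text
time_s: 2.48
eef_pos: [412.5, -280.0, 108.8]
ee_rot: [-0.003, 0.985, -0.17, -0.003]
force: [0.3, -0.2, -2.2]
grip_width: 0.289
```

```bash
python3 - <<'E'
from h import *
import time
plan([417,-279.5,110],-.34)
c=capture('top'); crop(c,'t4.png',385,485,150,260,6)
s=capture('side'); crop(s,'s4.png',270,400,210,315,6)
E
```

```text
t 2.48 pos [ 412.5 -280.   108.8] yaw -0.341 tilt 0.0089 F [ 0.3 -0.2 -2.2] M [-0.03  0.01  0.  ] w 0.289
rv [-0.004  0.008 -0.001] shift cm [ 0.4  -0.2  -0.12]
```

View pics/s4.png

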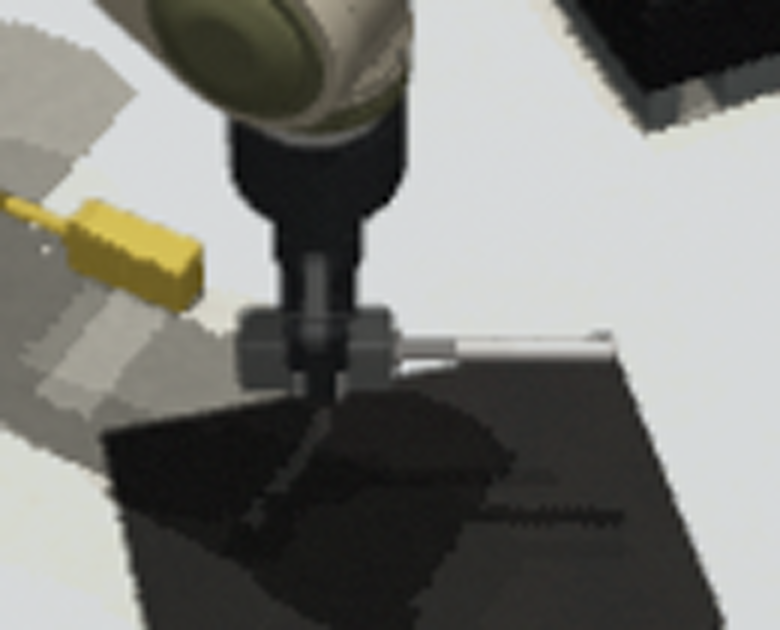

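View pics/t4.png

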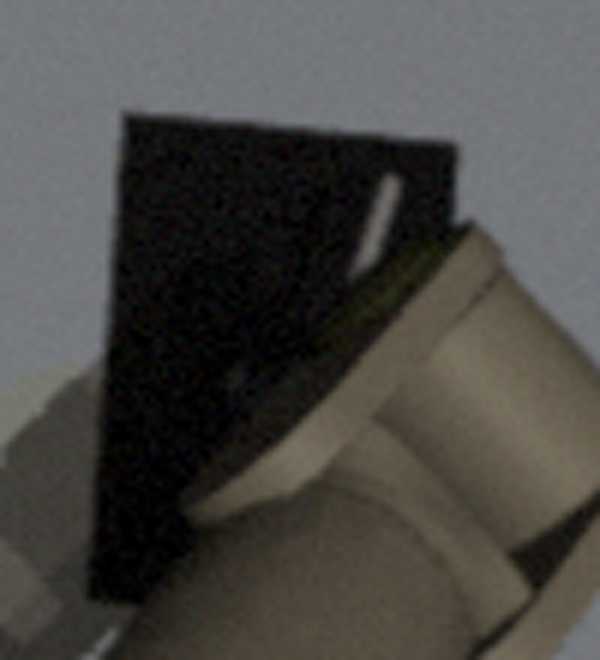

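The key is held and level in the side view, with its tip at crop (613,344); in the top view the tip is at crop (394,175). I triangulate the tip.

```bash
cat >> h.py <<'E'
def tri(c,a,s,b):
    P=lambda k:k["mtx"]@np.c_[k["R"],k["t"]]
    X=cv2.triangulatePoints(P(c),P(s),np.array(a,float).reshape(2,1),np.array(b,float).reshape(2,1)).ravel(); return X[:3]/X[3]
E
python3 - <<'E'
from h import *
c=capture('top');s=capture('side')
f=lambda x0,y0,p,k:(x0+(p[0]+.5)/k-.5,y0+(p[1]+.5)/k-.5)
X=tri(c,f(385,150,(394,174),6),s,f(270,210,(614,345),6))
st=ctrl.sense();p=st["eef_pos"];print(X,rot().T@(X-p),rot())
# predicted tip if held as lay
o=np.array([412.6,-278,0]); 
B=tri(c,f(385,150,(360,278),6),s,f(270,210,(458,347),6)); print("rodmid shade",B)
E
```

```text
[ 538.46164268 -323.23316912  129.32161421] [132.47642989  -1.71918804 -22.01978431] [[ 0.94240386 -0.33445002 -0.00425987]
 [-0.33442962 -0.94240822  0.00485574]
 [-0.00563854 -0.00315144 -0.99997914]]
rodmid shade [ 479.07239327 -303.54639869  130.8046939 ]
```

```bash
python3 - <<'E'
from h import *
c=capture('top');s=capture('side')
f=lambda x0,y0,p,k:(((p[0]-x0+.5)*k-.5).round(1),((p[1]-y0+.5)*k-.5).round(1))
for z in(117,121,125,129):
    X=[539.5,-323.7,z]; print(z,"top",f(385,150,proj(c,X),6),"side",f(270,210,proj(s,X),6))
    o=[412.6,-278,z]; print("   origin side",f(270,210,proj(s,o),6), "handle back/front top edge left", [f(270,210,proj(s,[o[0]+a*.9425-13*.334*-1*-1*-1, o[1]-a*.3344+13*.9425,z+17]),6) for a in(-35,35)],[f(270,210,proj(s,[o[0]+a*.9425-13*.334, o[1]-a*.3344-13*.9425,z-17]),6) for a in(-35,35)])
E
```

```text
117 top (np.float64(387.3), np.float64(173.9)) side (np.float64(614.2), np.float64(363.4))
   origin side (np.float64(312.7), np.float64(359.7)) handle back/front top edge left [(np.float64(234.8), np.float64(311.9)), (np.float64(390.9), np.float64(313.2))] [(np.float64(234.8), np.float64(405.9)), (np.float64(390.6), np.float64(407.3))]
121 top (np.float64(389.8), np.float64(172.9)) side (np.float64(614.6), np.float64(357.6))
   origin side (np.float64(312.6), np.float64(353.9)) handle back/front top edge left [(np.float64(234.5), np.float64(306.0)), (np.float64(390.9), np.float64(307.3))] [(np.float64(234.5), np.float64(400.2)), (np.float64(390.6), np.float64(401.6))]
125 top (np.float64(392.4), np.float64(171.8)) side (np.float64(615.1), np.float64(351.7))
   origin side (np.float64(312.4), np.float64(348.0)) handle back/front top edge left [(np.float64(234.2), np.float64(300.1)), (np.float64(390.9), np.float64(301.4))] [(np.float64(234.2), np.float64(394.5)), (np.float64(390.6), np.float64(395.9))]
129 top (np.float64(395.0), np.float64(170.8)) side (np.float64(615.5), np.float64(345.9))
   origin side (np.float64(312.3), np.float64(342.2)) handle back/front top edge left [(np.float64(233.9), np.float64(294.2)), (np.float64(391.0), np.float64(295.4))] [(np.float64(233.9), np.float64(388.8)), (np.float64(390.6), np.float64(390.2))]
```

```bash
cat >> h.py <<'E'
TIP=np.array([133.5,-1.7,-21.5])
PO=np.array([686,74.5,0.]);PY=.093
PR=np.array([[np.cos(PY),-np.sin(PY),0],[np.sin(PY),np.cos(PY),0],[0,0,1]])
PITCH=-.035
def tp(tip,yaw=PY,pitch=None,world=False):
    "tip target in punch frame"
    pitch=PITCH if pitch is None else pitch
    s=ctrl.sense();R=rot();Rt=yawR(yaw)@Ro.from_euler('y',pitch).as_matrix()
    X=np.asarray(tip,float) if world else PO+PR@np.asarray(tip,float)
    p=X-Rt@TIP; d=R.T@(p-s["eef_pos"])/10; rv=Ro.from_matrix(R.T@Rt).as_rotvec()
    cur=s["eef_pos"]+R@TIP
    print("t",round(s["time_s"],2),"tip(punch)",(PR.T@(cur-PO)).round(1),"F punch",(PR.T@s["force"]).round(1),"M",s["wrist_torque"].round(2),"w",round(s["grip_width"],3))
    print("rv",rv.round(3),"shift cm",d.round(2),"tcp target",p.round(1))
E
python3 -c "
from h import *
tp([-90,0,100])"
```

```text
t 2.78 tip(punch) [-183.3 -382.3  127.1] F punch [ 0.1  0.7 -2.4] M [-0.02  0.04  0.  ] w 0.292
rv [-0.014 -0.027 -0.434] shift cm [ -6.33 -32.96   2.55] tcp target [463.   52.   83.2]
```

Call:
move_arm([
  [0,0,-0.08,-1,-3.7,0,0],
  [0,0,-0.16,-2,-7.4,0,0],
  [0,0,-0.24,-3,-11.1,0,0],
  [0,0,-0.32,-4,-14.8,0,0],
  [-0.014,-0.027,-0.42,-5,-18.5,0,0],
])

```text
time_s: 3.2
eef_pos: [425.9, -87.1, 106.9]
ee_rot: [0.0, 0.999, 0.041, -0.019]
force: [0.8, -0.1, -1.9]
grip_width: 0.286
```

```bash
python3 -c "
from h import *
tp([-90,0,80])"
```

```text
t 3.2 tip(punch) [-139.7 -136.5  123.4] F punch [ 0.7 -0.2 -1.9] M [-0.01 -0.1  -0.01] w 0.286
rv [-0.002  0.002 -0.011] shift cm [  4.98 -13.55   4.2 ] tcp target [463.   52.   63.2]
```

Call:
move_arm([
  [0,0,-0.01,1,-3.4,1,0],
  [0,0,-0.01,2,-6.8,2,0],
  [0,0,-0.01,3.5,-10.2,3,0],
  [0,0,-0.01,4.9,-13.5,4.2,0],
  [0,0,-0.01,4.9,-13.5,4.2,0],
])

```text
time_s: 3.62
eef_pos: [461.1, 56.3, 60.3]
ee_rot: [-0.001, 0.999, 0.048, -0.021]
force: [-0.5, 0.7, -2.6]
grip_width: 0.291
```

```bash
python3 - <<'E'
from h import *
tp([-90,0,60])
c=capture('top'); crop(c,'t5.png',240,380,110,230,5)
s=capture('side'); crop(s,'s5.png',270,430,130,250,5)
E
```

```text
t 3.62 tip(punch) [-91.3   4.8  76.3] F punch [-0.5  0.7 -2.6] M [-0.03 -0.01  0.  ] w 0.291
rv [-0.003  0.007  0.004] shift cm [0.21 0.45 1.71] tcp target [463.   52.   43.2]
```

View pics/s5.png

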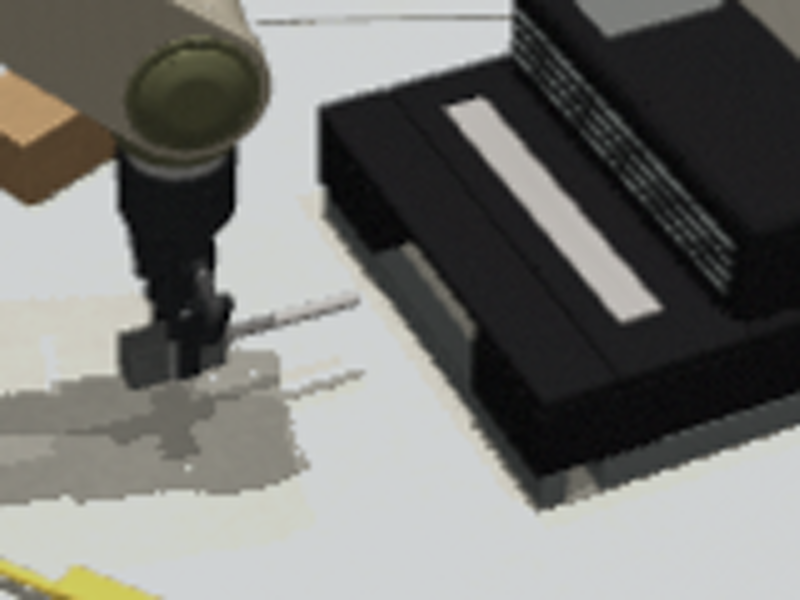

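View pics/t5.png

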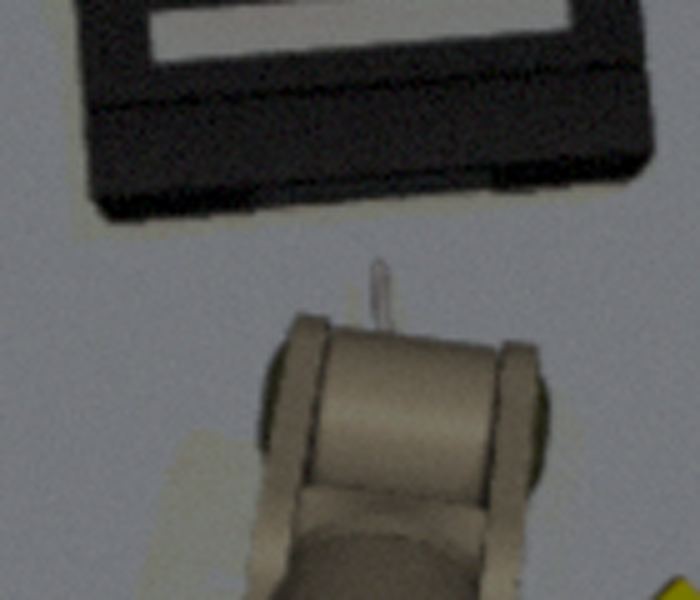

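Tip: top crop (379,260), side crop (357,298); the rod's visible base in the side view is (233,332). The recess opening is ahead of it.

```bash
python3 - <<'E'
from h import *
c=capture('top');s=capture('side')
f=lambda x0,y0,p,k:(x0+(p[0]+.5)/k-.5,y0+(p[1]+.5)/k-.5)
a=f(240,110,(379,259),5);b=f(270,130,(358,298),5)
X=tri(c,a,s,b);p=ctrl.sense()["eef_pos"];R=rot()
print("tip",X,"tool",R.T@(X-p),"punch",PR.T@(X-PO), proj(c,X)-a,proj(s,X)-b, "pred tip",p+R@TIP)
# rod/handle junction, given on plane of key: intersect side ray with vertical plane through tip and tool x
d=s["R"].T@np.linalg.inv(s["mtx"])@np.array([*f(270,130,(230,331),5),1]);o=-s["R"].T@s["t"]
n=R[:,1];k=n@(X-o)/(n@d);J=o+k*d;print("junction",J,"tool",R.T@(J-p), "len",np.linalg.norm(J-X))
g=lambda q,k=5:((q[0]-270+.5)*k,(q[1]-130+.5)*k)
for z in (30,):
  for y in(-75,75): print("sill",y,g(proj(s,PO+PR@[-45,y,30])), "hood",g(proj(s,PO+PR@[-45,y,87])), "top",[( (q[0]-240+.5)*5,(q[1]-110+.5)*5) for q in [proj(c,PO+PR@[-45,y,87])]])
E
```

```text
tip [593.84035592  67.67840103  68.58552382] tool [132.7391545   -4.72932974 -10.86787502] punch [-92.39488146   1.76637714  68.58552382] [-0.04145243  0.18549562] [ 0.12989254 -0.026729  ] pred tip [595.28068232  64.75211557  79.17609129]
junction [501.30511355  59.19496248  73.23743922] tool [ 39.70587591  -4.72932974 -11.95838007] len 93.03966964310975
sill -75 (np.float64(472.96478465002707), np.float64(392.20452967860723)) hood (np.float64(476.5164902633762), np.float64(327.6956505091971)) top [(np.float64(499.9438747080768), np.float64(167.28653587898677))]
sill 75 (np.float64(375.3868574386419), np.float64(259.3752203656992)) hood (np.float64(376.5676465297014), np.float64(195.82813892269115)) top [(np.float64(251.3453544464781), np.float64(187.6004014860115))]
```

The tip height disagrees with the earlier estimate, probably because those pictures were taken while the arm was still settling. I take a settled pair.

```bash
python3 - <<'E'
from h import *
p0=ctrl.sense()["eef_pos"]
c=capture('top'); p1=ctrl.sense()["eef_pos"];crop(c,'t6.png',240,380,110,230,5)
s=capture('side'); crop(s,'s6.png',270,430,130,250,5);print(p0,p1,ctrl.sense()["eef_pos"],rot())
E
```

```text
[461.76775459  50.84013499  62.80095997] [461.9606691   50.511406    63.11172549] [462.05917368  50.41897484  63.27941231] [[ 0.99525114  0.08996892 -0.03715852]
 [ 0.08995831 -0.9959436  -0.00196077]
 [-0.0371842  -0.00139126 -0.99930746]]
```

View pics/s6.png

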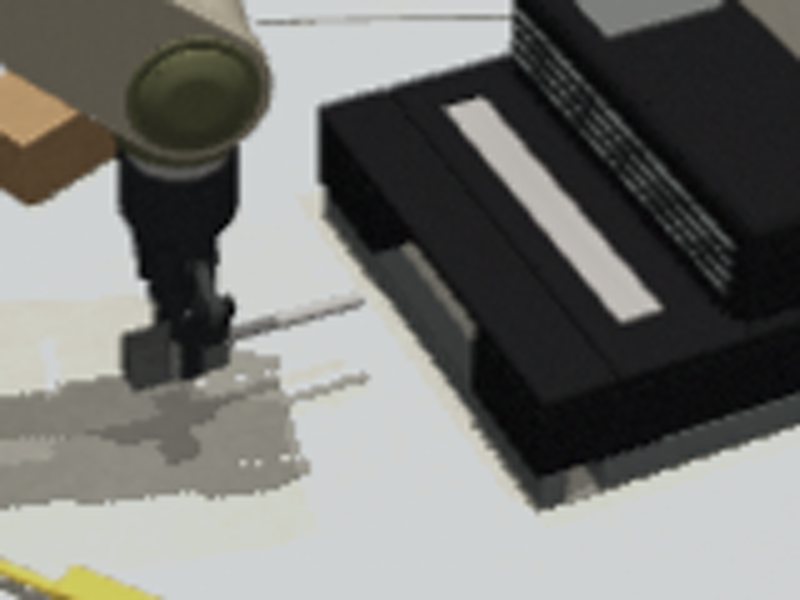

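View pics/t6.png

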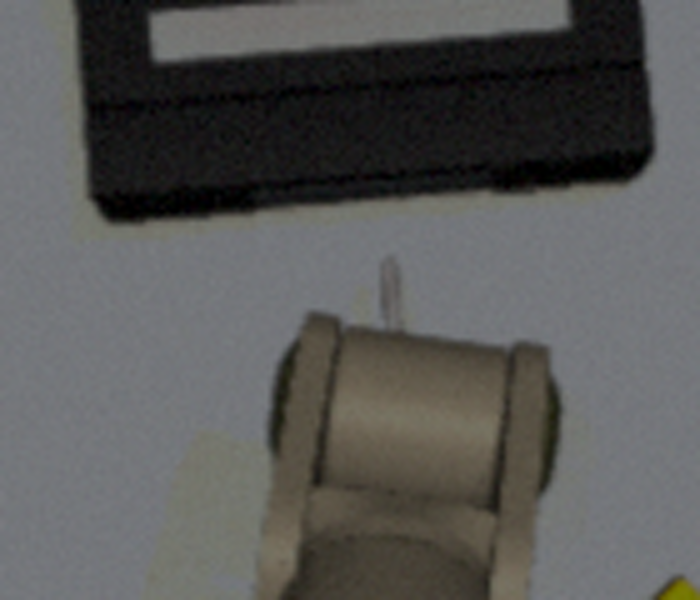

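Settled tip: top crop (391,257), side crop (364,300); rod base in the side view (233,332).

```bash
python3 - <<'E'
from h import *
c=capture('top');s=capture('side')
f=lambda x0,y0,p,k:(x0+(p[0]+.5)/k-.5,y0+(p[1]+.5)/k-.5)
a=f(240,110,(391,257),5);b=f(270,130,(364.5,300),5)
X=tri(c,a,s,b);p=ctrl.sense()["eef_pos"];R=rot()
print("tip",X,"tool",R.T@(X-p),"punch",PR.T@(X-PO), proj(c,X)-a,proj(s,X)-b, "pred tip",p+R@TIP)
d=s["R"].T@np.linalg.inv(s["mtx"])@np.array([*f(270,130,(232,332.5),5),1]);o=-s["R"].T@s["t"]
n=R[:,1];k=n@(X-o)/(n@d);J=o+k*d;print("junction",J,"tool",R.T@(J-p), "len",np.linalg.norm(J-X))
E
```

```text
tip [595.17922947  60.28958811  72.3590651 ] tool [132.91394339   2.21012555 -13.82349346] punch [-91.7479632  -5.7148417  72.3590651] [ 0.00724904 -0.03234228] [-0.02264673  0.00467778] pred tip [595.69272057  64.25164251  80.01411237]
junction [500.43304174  51.72526654  78.46775005] tool [ 37.62124426   2.21012555 -16.43217432] len 95.32839935574376
```

```bash
cat >> h.py <<'E'
TIP=np.array([133.5,1.5,-13.0]); PITCH=0.0
E
python3 -c "
from h import *
tp([-70,0,60])"
```

```text
t 4.02 tip(punch) [-91.2  -5.   71.5] F punch [-0.4 -0.1 -1.4] M [-0.03 -0.05 -0.  ] w 0.292
rv [-0.001  0.037 -0.003] shift cm [ 2.21 -0.46  1.56] tcp target [483.2  57.1  47. ]
```

Call:
move_arm([
  [0,0.037,0,0,-0.2,1.0,0],
  [0,0.037,0,0.8,-0.46,1.56,0],
  [0,0.037,0,1.6,-0.46,1.56,0],
  [0,0.037,0,2.2,-0.46,1.56,0],
  [0,0.037,0,2.2,-0.46,1.56,0],
])

```text
time_s: 4.43
eef_pos: [484.9, 56.8, 47.4]
ee_rot: [-0.0, 0.999, 0.045, 0.001]
force: [0.5, 0.3, -2.0]
grip_width: 0.292
```

```bash
python3 - <<'E'
from h import *
tp([-25,0,60])
for i in range(3): capture('top')
c=capture('top');tp([-25,0,60]); crop(c,'t7.png',240,380,110,230,5)
s=capture('side'); crop(s,'s7.png',270,430,130,250,5)
E
```

```text
t 4.43 tip(punch) [-68.4  -0.8  60.6] F punch [ 0.6  0.3 -2. ] M [-0.   -0.04  0.03] w 0.292
rv [-0.001 -0.002 -0.003] shift cm [ 4.33 -0.05  0.05] tcp target [528.   61.3  47. ]
t 4.63 tip(punch) [-70.2  -0.4  60.1] F punch [-0.  -0.1 -2.3] M [-0.05  0.02 -0.03] w 0.292
rv [-0.001  0.    -0.003] shift cm [ 4.52 -0.02  0.01] tcp target [528.   61.3  47. ]
```

View pics/s7.png

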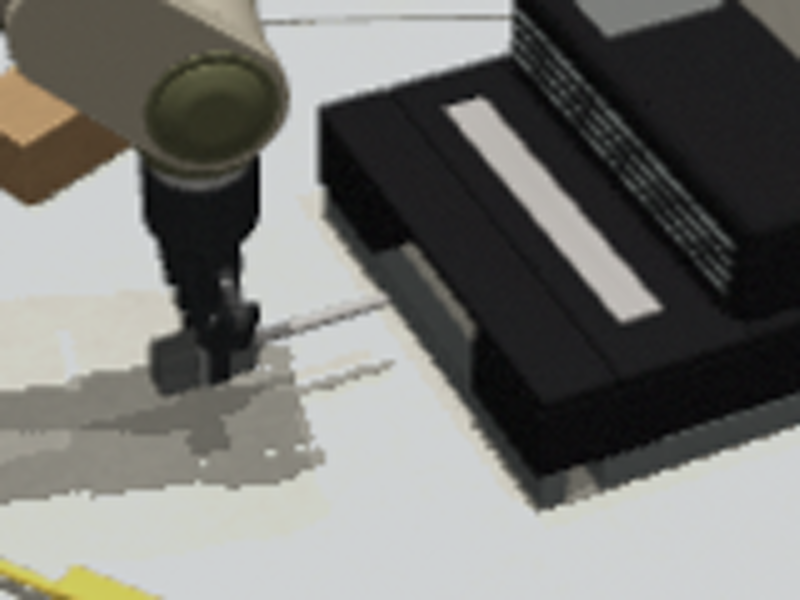

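View pics/t7.png

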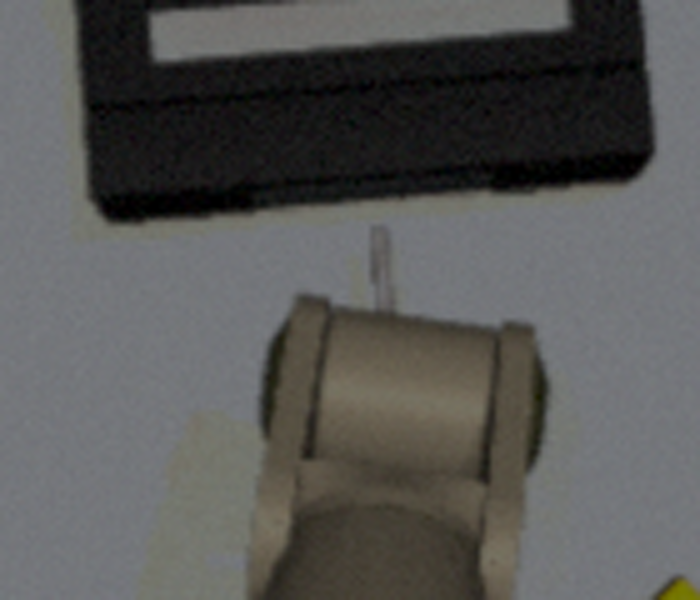

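Tip now at top crop (379,228) and side crop (387,301). I check it against the prediction.

```bash
python3 - <<'E'
from h import *
c=capture('top');s=capture('side')
f=lambda x0,y0,p,k:(x0+(p[0]+.5)/k-.5,y0+(p[1]+.5)/k-.5)
a=f(240,110,(379.5,227),5);b=f(270,130,(387,300.5),5)
X=tri(c,a,s,b);p=ctrl.sense()["eef_pos"];R=rot()
print("tip",X,"tool",R.T@(X-p),"punch",PR.T@(X-PO))
for x,y in((258,334),(300,323)):
  d=s["R"].T@np.linalg.inv(s["mtx"])@np.array([*f(270,130,(x,y),5),1]);o=-s["R"].T@s["t"]
  n=R[:,1];k=n@(X-o)/(n@d);J=o+k*d;print("rod",R.T@(J-p), "len",np.linalg.norm(J-X))
tp([-20,0,60])
E
```

```text
tip [614.73324583  67.56986234  60.55475076] tool [132.15212127   1.35938551 -13.34777366] punch [-71.60235731  -0.28193159  60.55475076]
rod [ 37.42613099   1.35938551 -17.95617324] len 94.83802286227606
rod [ 67.67303434   1.35938551 -16.57872098] len 64.55998506331964
t 4.78 tip(punch) [-70.3  -0.4  60.2] F punch [ 0.  -0.7 -2.3] M [ 0.03 -0.05  0.06] w 0.293
rv [-0.001 -0.    -0.003] shift cm [ 5.02 -0.02  0.02] tcp target [533.   61.7  47. ]
```

The rod droops about 0.04 rad relative to the tool, so I'll pitch +0.03 to compensate. I start the search at the y = -42 end of the face.

```bash
echo "PITCH=0.03" >> h.py; python3 -c "
from h import *
tp([-70,-42,60]);tp([-15,-42,60])"
```

```text
t 4.78 tip(punch) [-70.3  -0.4  60.2] F punch [ 0.  -0.7 -2.3] M [ 0.03 -0.05  0.06] w 0.293
rv [-0.001  0.03  -0.003] shift cm [0.08 4.2  0.41] tcp target [487.6  15.3  43. ]
t 4.78 tip(punch) [-70.3  -0.4  60.2] F punch [ 0.  -0.7 -2.3] M [ 0.03 -0.05  0.06] w 0.293
rv [-0.001  0.03  -0.003] shift cm [5.58 4.18 0.41] tcp target [542.4  20.4  43. ]
```

Call:
move_arm([
  [0,0.03,-0.003,0,2.5,0.41,0],
  [0,0.03,-0.003,0.1,4.2,0.41,0],
  [0,0.03,-0.003,2,4.2,0.41,0],
  [0,0.03,-0.003,3.8,4.2,0.41,0],
  [0,0.03,-0.003,5.2,4.2,0.41,0],
], grip_force=100)

```text
time_s: 5.2
eef_pos: [539.6, 19.5, 43.3]
ee_rot: [-0.001, 0.999, 0.046, 0.015]
force: [-0.7, -0.2, -2.1]
grip_width: 0.288
```

```bash
python3 -c "
from h import *
tp([-5,-42,60])"
```

```text
t 5.2 tip(punch) [-17.8 -42.8  60.4] F punch [-0.7 -0.1 -2.1] M [-0.02 -0.02 -0.06] w 0.288
rv [-0.001 -0.001 -0.001] shift cm [ 1.28 -0.06  0.06] tcp target [552.3  21.4  43. ]
```

Now I advance slowly to find contact.

Call:
move_arm([
  [0,0,0,0.5,-0.05,0.05,0],
  [0,0,0,0.9,-0.05,0.05,0],
  [0,0,0,1.2,-0.05,0.05,0],
  [0,0,0,1.4,-0.05,0.05,0],
  [0,0,0,1.4,-0.05,0.05,0],
])

```text
time_s: 5.62
eef_pos: [553.4, 21.4, 43.2]
ee_rot: [-0.001, 0.999, 0.046, 0.015]
force: [-0.1, 1.3, -2.2]
grip_width: 0.289
```

```bash
python3 -c "
from h import *
tp([0,-42,60])"
```

```text
t 5.62 tip(punch) [ -3.9 -42.2  60.3] F punch [-0.   1.3 -2.2] M [-0.02  0.05 -0.04] w 0.289
rv [-0.001 -0.001 -0.001] shift cm [ 0.39 -0.01  0.03] tcp target [557.3  21.8  43. ]
```

Call:
move_arm([
  [0,0,0,0.1,0,0.03,0],
  [0,0,0,0.2,0,0.03,0],
  [0,0,0,0.3,0,0.03,0],
  [0,0,0,0.4,0,0.03,0],
  [0,0,0,0.5,0,0.03,0],
])

```text
time_s: 6.03
eef_pos: [555.9, 21.9, 42.4]
ee_rot: [-0.002, 0.999, 0.046, 0.012]
force: [-17.0, -2.4, 4.1]
grip_width: 0.286
```

```bash
python3 -c "
from h import *
tp([0,-42,60])"
```

```text
t 6.03 tip(punch) [ -1.2 -41.9  58.6] F punch [-17.1  -0.9   4.1] M [-0.3   1.96 -0.16] w 0.286
rv [-0.002  0.006 -0.   ] shift cm [ 0.14  0.02 -0.06] tcp target [557.3  21.8  43. ]
```

The steel face is at model x ≈ -1.3, and stiffness is about 7 N/mm. I slide in +y while pressing with about 8 N.

```bash
python3 -c "
from h import *
tp([-0.2,-34,60])"
```

```text
t 6.03 tip(punch) [ -1.2 -41.9  58.6] F punch [-17.1  -0.9   4.1] M [-0.3   1.96 -0.16] w 0.286
rv [-0.002  0.006 -0.   ] shift cm [ 0.12 -0.78 -0.06] tcp target [556.3  29.8  43. ]
```

Call:
move_arm([
  [0,0.006,0,0.08,-0.1,-0.06,0],
  [0,0.006,0,0.08,-0.25,-0.06,0],
  [0,0.006,0,0.08,-0.42,-0.06,0],
  [0,0.006,0,0.08,-0.6,-0.06,0],
  [0,0.006,0,0.08,-0.78,-0.06,0],
])

```text
time_s: 6.45
eef_pos: [555.0, 29.4, 42.5]
ee_rot: [-0.002, 0.999, 0.046, 0.014]
force: [-6.3, -2.6, -2.7]
grip_width: 0.281
```

```bash
python3 -c "
from h import *
tp([-0.2,-26,60])"
```

```text
t 6.45 tip(punch) [ -1.6 -34.4  59.1] F punch [-6.5 -2.  -2.7] M [-0.65  0.86 -0.47] w 0.281
rv [-0.002  0.003 -0.001] shift cm [ 0.14 -0.82 -0.04] tcp target [555.6  37.7  43. ]
```

Call:
move_arm([
  [0,0.003,0,0.12,-0.17,-0.05,0],
  [0,0.003,0,0.12,-0.34,-0.05,0],
  [0,0.003,0,0.12,-0.5,-0.05,0],
  [0,0.003,0,0.12,-0.66,-0.05,0],
  [0,0.003,0,0.12,-0.82,-0.05,0],
])

```text
time_s: 6.87
eef_pos: [554.2, 37.4, 42.6]
ee_rot: [-0.002, 0.999, 0.045, 0.013]
force: [-5.3, -4.5, -2.0]
grip_width: 0.289
```

```bash
python3 -c "
from h import *
tp([-0.2,-18,60])"
```

```text
t 6.87 tip(punch) [ -1.5 -26.6  59.1] F punch [-5.7 -3.9 -2. ] M [-0.68  0.94 -0.54] w 0.289
rv [-0.002  0.003 -0.002] shift cm [ 0.14 -0.82 -0.04] tcp target [554.9  45.7  43. ]
```

Call:
move_arm([
  [0,0.003,-0.002,0.14,-0.17,-0.05,0],
  [0,0.003,-0.002,0.14,-0.34,-0.05,0],
  [0,0.003,-0.002,0.14,-0.5,-0.05,0],
  [0,0.003,-0.002,0.14,-0.66,-0.05,0],
  [0,0.003,-0.002,0.14,-0.82,-0.05,0],
])

```text
time_s: 7.28
eef_pos: [553.5, 45.3, 42.5]
ee_rot: [-0.002, 0.999, 0.046, 0.013]
force: [-7.7, -5.1, -1.9]
grip_width: 0.281
```

```bash
python3 -c "
from h import *
tp([-0.2,-10,60])"
```

```text
t 7.28 tip(punch) [ -1.5 -18.5  59. ] F punch [-8.1 -4.4 -1.9] M [-0.76  1.08 -0.52] w 0.281
rv [-0.002  0.004 -0.002] shift cm [ 0.14 -0.83 -0.05] tcp target [554.1  53.7  43. ]
```

Call:
move_arm([
  [0,0.004,-0.002,0.14,-0.17,-0.05,0],
  [0,0.004,-0.002,0.14,-0.34,-0.05,0],
  [0,0.004,-0.002,0.14,-0.5,-0.05,0],
  [0,0.004,-0.002,0.14,-0.66,-0.05,0],
  [0,0.004,-0.002,0.14,-0.83,-0.05,0],
])

```text
time_s: 7.7
eef_pos: [552.8, 53.2, 42.4]
ee_rot: [-0.002, 0.999, 0.046, 0.013]
force: [-6.6, -5.1, -1.9]
grip_width: 0.285
```

```bash
python3 -c "
from h import *
tp([-0.2,-2,60])"
```

```text
t 7.7 tip(punch) [ -1.5 -10.4  58.9] F punch [-7.1 -4.5 -1.9] M [-0.76  1.06 -0.62] w 0.285
rv [-0.002  0.004 -0.001] shift cm [ 0.14 -0.83 -0.06] tcp target [553.4  61.6  43. ]
```

Call:
move_arm([
  [0,0.004,-0.002,0.14,-0.17,-0.06,0],
  [0,0.004,-0.002,0.14,-0.34,-0.06,0],
  [0,0.004,-0.002,0.14,-0.5,-0.06,0],
  [0,0.004,-0.002,0.14,-0.66,-0.06,0],
  [0,0.004,-0.002,0.14,-0.83,-0.06,0],
])

```text
time_s: 8.12
eef_pos: [552.0, 61.2, 42.4]
ee_rot: [-0.002, 0.999, 0.047, 0.013]
force: [-6.1, -5.0, -2.2]
grip_width: 0.288
```

```bash
python3 -c "
from h import *
tp([-0.2,6,60])"
```

```text
t 8.12 tip(punch) [-1.5 -2.3 58.9] F punch [-6.6 -4.4 -2.2] M [-0.76  1.06 -0.58] w 0.288
rv [-0.002  0.004  0.   ] shift cm [ 0.14 -0.83 -0.05] tcp target [552.6  69.6  43. ]
```

Call:
move_arm([
  [0,0.004,0,0.14,-0.17,-0.06,0],
  [0,0.004,0,0.14,-0.34,-0.06,0],
  [0,0.004,0,0.14,-0.5,-0.06,0],
  [0,0.004,0,0.14,-0.66,-0.06,0],
  [0,0.004,0,0.14,-0.83,-0.06,0],
])

```text
time_s: 8.53
eef_pos: [551.3, 69.2, 42.4]
ee_rot: [-0.002, 0.999, 0.046, 0.013]
force: [-6.4, -4.4, -3.2]
grip_width: 0.286
```

```bash
python3 -c "
from h import *
tp([-0.2,14,60])"
```

```text
t 8.53 tip(punch) [-1.5  5.6 59. ] F punch [-6.7 -3.8 -3.2] M [-0.8   1.04 -0.61] w 0.286
rv [-0.002  0.004 -0.001] shift cm [ 0.14 -0.83 -0.05] tcp target [551.9  77.6  43. ]
```

Call:
move_arm([
  [0,0.004,0,0.14,-0.17,-0.06,0],
  [0,0.004,0,0.14,-0.34,-0.06,0],
  [0,0.004,0,0.14,-0.5,-0.06,0],
  [0,0.004,0,0.14,-0.66,-0.06,0],
  [0,0.004,0,0.14,-0.83,-0.06,0],
])

```text
time_s: 8.95
eef_pos: [550.5, 77.2, 42.4]
ee_rot: [-0.002, 0.999, 0.046, 0.013]
force: [-6.6, -3.9, -1.5]
grip_width: 0.286
```

```bash
python3 -c "
from h import *
tp([-0.2,22,60])"
```

```text
t 8.95 tip(punch) [-1.5 13.5 59. ] F punch [-6.9 -3.3 -1.5] M [-0.79  1.03 -0.56] w 0.286
rv [-0.002  0.004 -0.002] shift cm [ 0.14 -0.82 -0.05] tcp target [551.1  85.5  43. ]
```

Call:
move_arm([
  [0,0.004,-0.002,0.14,-0.17,-0.06,0],
  [0,0.004,-0.002,0.14,-0.34,-0.06,0],
  [0,0.004,-0.002,0.14,-0.5,-0.06,0],
  [0,0.004,-0.002,0.14,-0.66,-0.06,0],
  [0,0.004,-0.002,0.14,-0.82,-0.06,0],
])

```text
time_s: 9.37
eef_pos: [549.8, 85.1, 42.5]
ee_rot: [-0.001, 0.999, 0.046, 0.013]
force: [-7.0, -3.6, -3.0]
grip_width: 0.286
```

```bash
python3 -c "
from h import *
tp([-0.2,30,60])"
```

```text
t 9.37 tip(punch) [-1.5 21.6 59. ] F punch [-7.3 -3.  -3. ] M [-0.74  1.02 -0.57] w 0.286
rv [-0.002  0.003 -0.001] shift cm [ 0.14 -0.83 -0.05] tcp target [550.4  93.5  43. ]
```

Call:
move_arm([
  [0,0.003,-0.001,0.14,-0.17,-0.06,0],
  [0,0.003,-0.001,0.14,-0.34,-0.06,0],
  [0,0.003,-0.001,0.14,-0.5,-0.06,0],
  [0,0.003,-0.001,0.14,-0.66,-0.06,0],
  [0,0.003,-0.001,0.14,-0.83,-0.06,0],
])

```text
time_s: 9.78
eef_pos: [550.9, 93.7, 43.3]
ee_rot: [-0.002, 0.999, 0.047, 0.015]
force: [-0.7, 1.4, -1.3]
grip_width: 0.29
```

```bash
python3 -c "
from h import *
tp([-0.2,38,60])"
```

```text
t 9.78 tip(punch) [ 0.3 30.2 60.5] F punch [-0.6  1.5 -1.3] M [-0.02  0.07  0.03] w 0.29
rv [-0.002 -0.001  0.   ] shift cm [-0.05 -0.78  0.03] tcp target [549.7 101.5  43. ]
```

The force dropped to zero and the tip moved 1.8 mm past the face, so the hole is at y ≈ 30. I push in gently.

Call:
move_arm([
  [0,0,0,0.1,0,0.03,0],
  [0,0,0,0.2,0,0.03,0],
  [0,0,0,0.3,0,0.03,0],
  [0,0,0,0.4,0,0.03,0],
  [0,0,0,0.5,0,0.03,0],
])

```text
time_s: 10.2
eef_pos: [555.9, 94.3, 43.1]
ee_rot: [-0.002, 0.999, 0.047, 0.015]
force: [-0.7, 1.6, -2.2]
grip_width: 0.286
```

```bash
python3 -c "
from h import *
tp([6,30,60])"
```

```text
t 10.2 tip(punch) [ 5.3 30.3 60.2] F punch [-0.6  1.6 -2.2] M [0.18 0.25 0.16] w 0.286
rv [-0.002 -0.001  0.   ] shift cm [0.07 0.03 0.01] tcp target [556.6  94.1  43. ]
```

Call:
move_arm([
  [0,0,0,0.15,0,0,0],
  [0,0,0,0.3,0,0,0],
  [0,0,0,0.45,0,0,0],
  [0,0,0,0.6,0,0,0],
  [0,0,0,0.75,0,0,0],
])

```text
time_s: 10.62
eef_pos: [562.7, 95.0, 43.1]
ee_rot: [-0.002, 0.999, 0.047, 0.014]
force: [-4.6, 1.6, -0.8]
grip_width: 0.287
```

```bash
python3 -c "
from h import *
tp([20,30,60])"
```

```text
t 10.62 tip(punch) [12.2 30.5 59.9] F punch [-4.4  2.  -0.8] M [0.17 0.75 0.16] w 0.287
rv [-0.002  0.001  0.001] shift cm [0.78 0.04 0.03] tcp target [570.5  95.4  43. ]
```

The plunger is moving at about 4 N, as specified. I continue to the stop.

Call:
move_arm([
  [0,0,0,0.25,0.03,0.02,0],
  [0,0,0,0.45,0.03,0.02,0],
  [0,0,0,0.65,0.03,0.02,0],
  [0,0,0,0.85,0.03,0.02,0],
  [0,0,0,1.05,0.03,0.02,0],
])

```text
time_s: 11.03
eef_pos: [572.5, 95.9, 42.9]
ee_rot: [-0.002, 0.999, 0.047, 0.013]
force: [-5.5, 1.2, -0.8]
grip_width: 0.286
```

```bash
python3 -c "
from h import *
tp([27,30.3,60])"
```

```text
t 11.03 tip(punch) [22.1 30.4 59.4] F punch [-5.3  1.7 -0.8] M [0.21 0.79 0.21] w 0.286
rv [-0.002  0.004  0.001] shift cm [ 0.5   0.01 -0.  ] tcp target [577.5  96.3  43. ]
```

Call:
move_arm([
  [0,0.003,0,0.1,0,0,0],
  [0,0.003,0,0.2,0,0,0],
  [0,0.003,0,0.3,0,0,0],
  [0,0.003,0,0.4,0,0,0],
  [0,0.003,0,0.5,0,0,0],
])

```text
time_s: 11.45
eef_pos: [575.2, 96.4, 42.3]
ee_rot: [-0.002, 0.999, 0.047, 0.011]
force: [-18.3, -1.4, 2.6]
grip_width: 0.287
```

```bash
python3 -c "
from h import *
tp([27,30.3,60])"
```

```text
t 11.45 tip(punch) [24.9 30.7 58.3] F punch [-18.3   0.4   2.6] M [-0.16  2.07  0.05] w 0.287
rv [-0.003  0.007  0.001] shift cm [ 0.23  0.03 -0.07] tcp target [577.5  96.3  43. ]
```

The force rose to 18 N at 26 mm past the face (24.9 + 1.4), which matches the plunger fully home against its stop. I draw the key out.

Call:
move_arm([
  [0,0.006,0,-0.5,0,-0.08,0],
  [0,0.006,0,-1.5,0,-0.08,0],
  [0,0.006,0,-3,0,-0.08,0],
  [0,0.006,0,-5,0,-0.08,0],
  [0,0.006,0,-8,0,-0.08,0],
])

```text
time_s: 11.87
eef_pos: [496.4, 88.5, 41.6]
ee_rot: [-0.002, 0.999, 0.047, 0.016]
force: [0.1, -0.2, -2.7]
grip_width: 0.285
```

```bash
python3 -c "
from h import *
tp([-110,0,110])"
```

```text
t 11.87 tip(punch) [-54.5  30.1  58.9] F punch [ 0.1 -0.2 -2.7] M [-0.01 -0.02  0.05] w 0.285
rv [-0.002 -0.002  0.   ] shift cm [-5.39  2.99 -5.32] tcp target [443.9  53.4  93. ]
```

Call:
move_arm([
  [0,0,0,-3,0,-0.1,0],
  [0,0,0,-5.4,0,-1.5,0],
  [0,0,0,-5.4,0.5,-3.5,0],
  [0,0,0,-5.4,1.7,-5.3,0],
  [0,0,0,-5.4,3,-5.3,0],
])

```text
time_s: 12.28
eef_pos: [445.5, 52.8, 96.1]
ee_rot: [-0.001, 0.999, 0.047, 0.02]
force: [1.1, -0.6, -2.0]
grip_width: 0.288
```

```bash
python3 - <<'E'
from h import *
plan([412.5,-280,90],-.34)
E
```

```text
t 12.28 pos [445.5  52.8  96.1] yaw 0.094 tilt 0.0392 F [ 1.1 -0.6 -2. ] M [ 0.01 -0.01  0.03] w 0.288
rv [-0.009 -0.039  0.434] shift cm [-6.43 32.82  0.35]
```

Call:
move_arm([
  [0,0,0.08,-1.3,3.7,0,0],
  [0,0,0.16,-2.6,7.4,0,0],
  [0,0,0.25,-3.9,11.1,0,0],
  [0,0,0.34,-5.2,14.8,0,0],
  [0,0,0.43,-6,18.5,0,0],
])

```text
time_s: 12.7
eef_pos: [402.3, -139.0, 94.1]
ee_rot: [-0.005, 0.985, -0.17, 0.02]
force: [0.2, -0.4, -2.1]
grip_width: 0.287
```

```bash
python3 - <<'E'
from h import *
plan([412.5,-280,60],-.34)
E
```

```text
t 12.7 pos [ 402.3 -139.    94.1] yaw -0.341 tilt 0.0404 F [ 0.2 -0.4 -2.1] M [ 0.04 -0.01  0.01] w 0.287
rv [-0.016 -0.037 -0.001] shift cm [ 5.55 13.01  3.41]
```

Call:
move_arm([
  [-0.008,0,0,1.8,3.5,0.5,0],
  [-0.016,0,0,3.6,7,1,0],
  [-0.016,0,0,5,10.5,2.3,0],
  [-0.016,0,0,5.5,13,3.4,0],
  [-0.016,0,0,5.5,13,3.4,0],
])

```text
time_s: 13.12
eef_pos: [411.2, -284.1, 58.6]
ee_rot: [0.004, 0.985, -0.172, 0.018]
force: [-0.9, 0.3, -2.9]
grip_width: 0.287
```

```bash
python3 - <<'E'
from h import *
for i in range(4): capture('top')
plan([412.5,-280,12],-.34)
c=capture('top'); crop(c,'t8.png',385,485,150,260,5)
s=capture('side'); crop(s,'s8.png',270,400,220,325,6)
print(rot()[2])
E
```

```text
t 13.32 pos [ 412.2 -279.2   60.4] yaw -0.341 tilt 0.0375 F [-0.1  0.8 -2.6] M [ 0.01  0.04 -0.02] w 0.286
rv [ 0.    -0.038 -0.001] shift cm [-0.13  0.06  4.84]
[ 3.77701748e-02  2.25977964e-04 -9.99286427e-01]
```

View pics/s8.png

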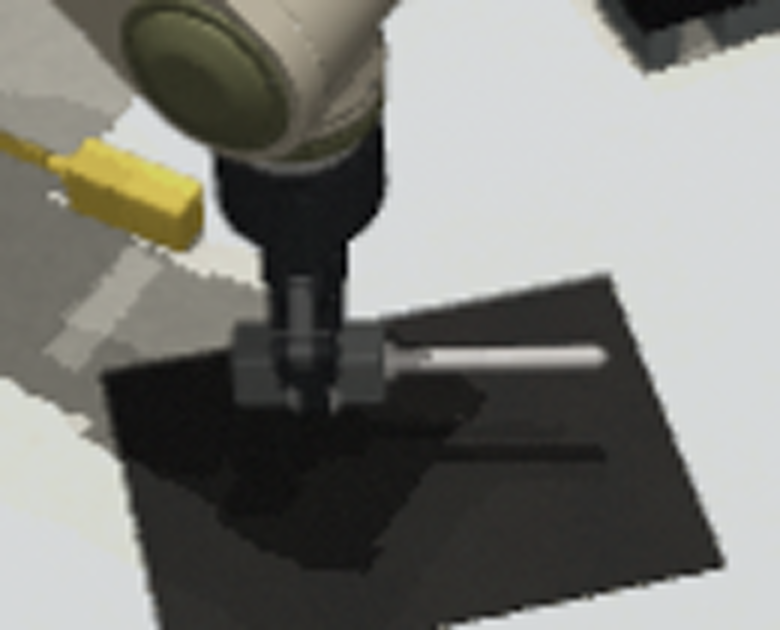

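The key is over the mat with its nose slightly up (base row 357, tip row 354). I level it by -0.028 rad and lower it.

Call:
move_arm([
  [0,-0.01,0,0,0,1,0],
  [0,-0.02,0,0,0,2.5,0],
  [0,-0.028,0,-0.1,0.06,4,0],
  [0,-0.028,0,-0.1,0.06,4.9,0],
  [0,-0.028,0,-0.1,0.06,4.9,0],
])

```text
time_s: 13.83
eef_pos: [412.5, -278.7, 9.8]
ee_rot: [-0.0, 0.986, -0.169, 0.004]
force: [0.3, -0.0, -3.3]
grip_width: 0.289
```

```bash
python3 - <<'E'
from h import *
for i in range(3): capture('top')
plan([412.5,-280,7],-.34)
s=capture('side'); crop(s,'s9.png',270,400,230,335,6)
E
```

```text
t 13.98 pos [ 413.3 -280.    12.1] yaw -0.34 tilt 0.0106 F [ 0.5  0.3 -2. ] M [-0.01  0.03 -0.02] w 0.29
rv [ 0.001 -0.011  0.   ] shift cm [-0.08  0.03  0.51]
```

View pics/s9.png

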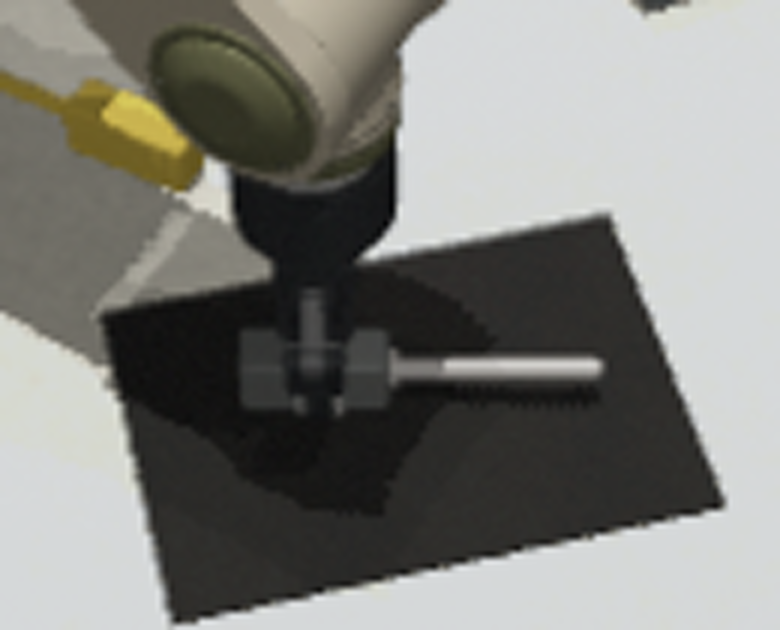

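The nose is still slightly high: it sits at row 367, against 376 when the key lay flat. I tilt a bit more and lower in small steps.

Call:
move_arm([
  [0,-0.015,0,0,0,0.1,0],
  [0,-0.02,0,0,0,0.2,0],
  [0,-0.02,0,0,0,0.3,0],
  [0,-0.02,0,0,0,0.4,0],
  [0,-0.02,0,0,0,0.4,0],
])

```text
time_s: 14.45
eef_pos: [413.4, -280.1, 8.2]
ee_rot: [-0.0, 0.986, -0.169, -0.004]
force: [0.6, -0.6, -1.7]
grip_width: 0.285
```

```bash
python3 - <<'E'
from h import *
for i in range(2): capture('top')
plan([412.5,-280,7],-.34)
s=capture('side'); crop(s,'s10.png',270,400,230,335,6)
E
```

```text
t 14.55 pos [ 413.3 -280.1    8.2] yaw -0.34 tilt 0.0091 F [ 0.8  0.9 -2. ] M [-0.02 -0.02 -0.03] w 0.287
rv [0.001 0.009 0.   ] shift cm [-0.08  0.02  0.12]
```

View pics/s10.png

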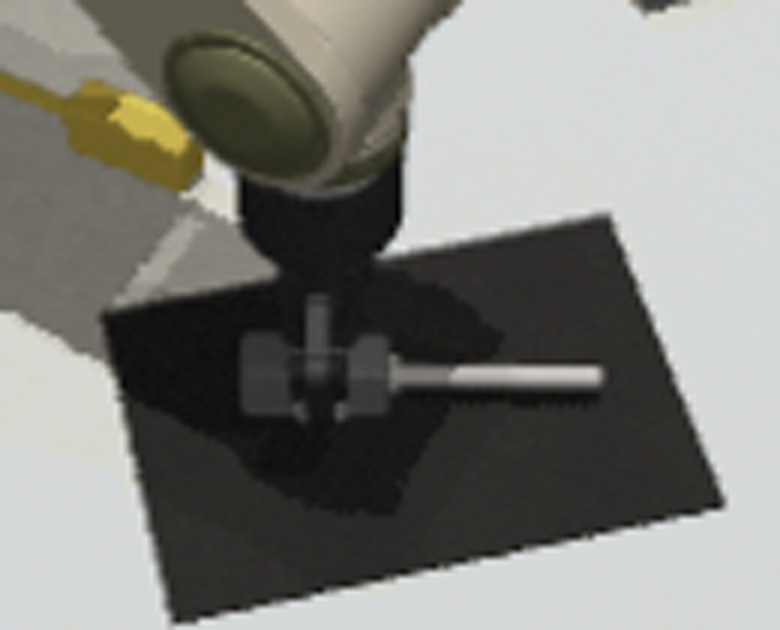

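Call:
move_arm([
  [0,0,0,0,0,0.05,0],
  [0,0,0,0,0,0.1,0],
  [0,0,0,0,0,0.1,0],
])

```text
time_s: 14.85
eef_pos: [413.4, -280.2, 8.0]
ee_rot: [-0.0, 0.986, -0.169, -0.004]
force: [-3.3, 2.2, 8.1]
grip_width: 0.289
```

```bash
python3 - <<'E'
from h import *
plan([412.5,-280,7],-.34)
E
```

```text
t 14.85 pos [ 413.4 -280.2    8. ] yaw -0.34 tilt 0.009 F [-3.3  2.2  8.1] M [0.4  0.4  0.04] w 0.289
rv [0.001 0.009 0.   ] shift cm [-0.09  0.01  0.1 ]
```

The key is resting on the mat (+8 N). I release it and rise.

Call:
move_arm([
  [0,0,0,0,0,0,0.4],
  [0,0,0,0,0,0,0.6],
  [0,0,0,0,0,0,0.9],
  [0,0,0,0,0,0,1],
  [0,0,0,0,0,0,1],
])

```text
time_s: 15.27
eef_pos: [413.3, -280.2, 8.0]
ee_rot: [-0.0, 0.986, -0.169, -0.004]
force: [-1.1, -0.7, 0.1]
grip_width: 0.94
```

Call:
move_arm([
  [0,0,0,0,0,-1,1],
  [0,0,0,0,0,-3,1],
  [0,0,0,0,0,-6,1],
  [0,0,0,0,0,-9,1],
  [0,0,0,0,0,-12,1],
])

```text
time_s: 15.68
eef_pos: [414.2, -280.2, 130.0]
ee_rot: [-0.0, 0.986, -0.169, -0.004]
force: [-0.0, 0.2, -0.3]
grip_width: 1.002
```

Call:
move_arm([
  [0,0,0,-3,0,-1,1],
  [0,0,0,-6,0,-2,1],
  [0,0,0,-9,0,-3,1],
  [0,0,0,-10,0,-4,1],
  [0,0,0,-10,0,-4,1],
])

```text
time_s: 16.1
eef_pos: [319.4, -246.9, 173.2]
ee_rot: [0.001, 0.986, -0.17, -0.003]
force: [0.3, -0.8, 1.0]
grip_width: 1.002
```

```bash
python3 - <<'E'
from h import *
for i in range(3): capture('top')
print(ctrl.sense()["eef_pos"],ctrl.sense()["force"],ctrl.sense()["time_s"],ctrl.sense()["grip_width"])
c=capture("top"); cv2.imwrite("pics/t11.png",c["frame"][:,:,::-1])
s=capture("side"); cv2.imwrite("pics/s11.png",s["frame"][:,:,::-1]); crop(s,'s11c.png',270,400,230,335,6)
E
```

```text
[ 320.77751719 -247.2671179   171.00357035] [ 0.57718765  0.49403245 -0.23241352] 16.25 1.0019404099495606
```

View pics/t11.png

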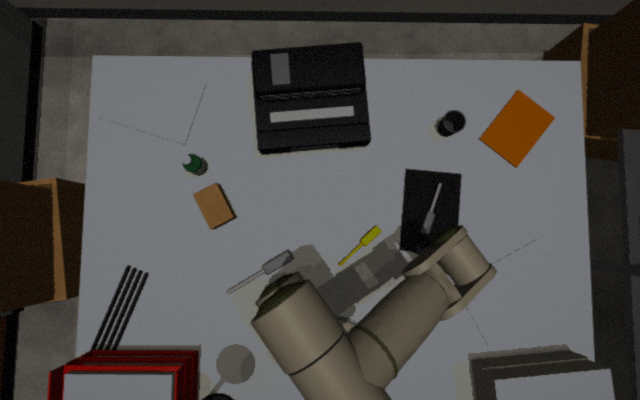

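View pics/s11.png

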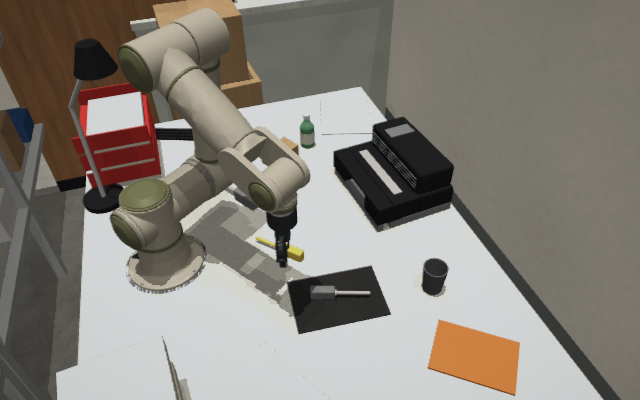

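View pics/s11c.png

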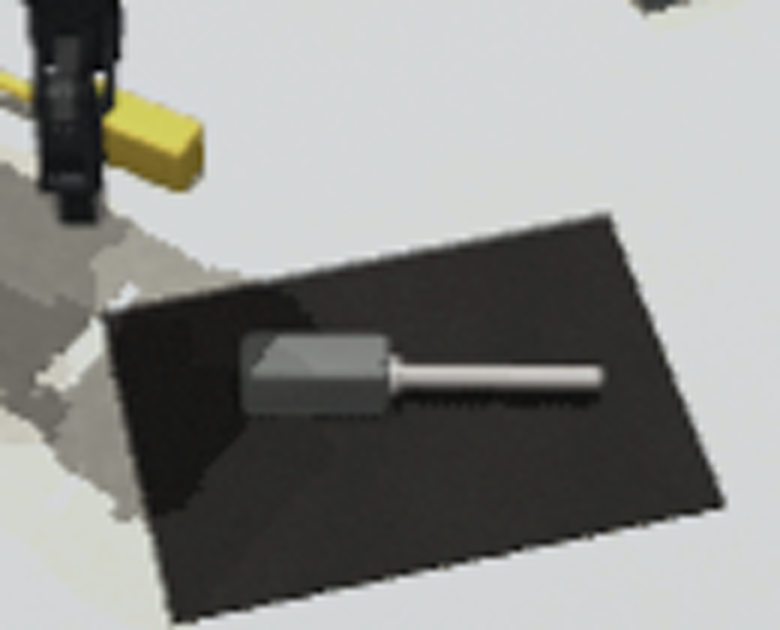

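The key lies flat on the mat: handle at crop ~(315,375), nose at (602,376), almost where it started. The carton, cup and glue bottle are unmoved, and the gripper hangs clear. I hand in.

```bash
python3 -c "
from rig import job
print(job.finish_job())"
```

```text
the job is handed in; nothing more can be done
None
```

I took the small grey key from the mat, pushed the release plunger home with it, laid the key back on the mat and handed the job in at about 16 s.

- **Finding the hole:** I slid the rod along the hidden face from y = -42 mm, pressing with 6–8 N, and it dropped into the hole at punch y ≈ 30 mm.
- **Plunger:** It slid in at 4–5 N. At about 26 mm behind the face the force rose to 18 N, which matches the plunger against its stop. I had no direct reading of the release joint, so this rests on that depth and force.
- **Last pictures:** The key lies flat on the mat almost exactly where it started. The carton, cup and glue bottle look unmoved, and the open gripper is clear of everything with about 0 N on it.
- **One check disagreed:** My first two measurements of the tip's height in the grip differed by about 10 mm, because those pictures were taken while the arm was still settling. I re-measured with the arm still, and contact with the face then came within 1.5 mm of where I expected it.

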